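# Run a half-shaft along the bench hoist rail and stop it dead over its stand

## Robot

A 6-joint arm with a two-finger parallel gripper is mounted at the origin on the work surface. World frame = base frame: x ahead of the robot, y to its left, z up, the work surface at z = 0. Lengths are in m, angles in rad, forces in N, time in s.
With the tool pointing down it reaches from about 0.35 to 0.975 m from the base axis. Payload 4.9 kg.
Tool frame: the origin (TCP) lies on the centre line of the jaws, within the pads' length; the fingertips stand manip.tcp_to_tips ahead of it and the grasp point (between the pads) is the TCP (manip.tcp_to_tips is the distance from the TCP to the fingertips, in m); y points along the fingers, z is the direction in which the jaws open and shut, and the axes are right-handed (so a half turn about y gives the same grasp; the last joint's range is limited). The gripper opens to 85 mm and grips with 20 to 120 N. Pads are 22 mm wide; open, the fingers measure 114 mm over their backs; the gripper's body (76 mm by 85 mm) begins 54 mm behind the grasp point. The pads swing forward as they close: fully open they stand 13 mm farther back than shut.
Start: joints at [1.008, 0.053, 1.613, -0, 1.476, -0.119], TCP at [0.268, 0.564, 0.25] pointing down, gripper open.
Joint ranges: [-3.01, 3.01], [-1.01, 2.22], [0.06, 2.58], [-1.02, 4.17], [0.09, 2.62], [-3.14, 3.14]. Speed limits (rad/s): [2.57, 2.57, 3.14, 3.14, 3.14, 3.14].

## Interface

Orientations are given as a unit quaternion [w, x, y, z].
In Python, from plant import manip gives the robot as it stands.
- The arm moves only by the tool apply_moves, never from a script. Its argument "moves" is a list of rows, each a list of 7 numbers: the gripper's target within -1 to 1 (shut at 1, half-way at 0, fully open at -1), then the shift along the tool's x, y, z in mm, then the turn, a rotation vector about the tool's x, y, z in degrees. A call has 1 to 20 rows; each row shifts and turns the commanded pose from where the row before left it, along the tool's axes as they then stand; what a row does not reach is not made up. A row lasts 1/10 s, in which the tool goes at most 50 mm and 8.59 degrees, less where a joint would pass 70% of its speed; a pose out of reach is approached as far as the arm can. A call with a gripper value outside its range is refused whole. The fingers move at their own pace and stop on an object; the grip force is fixed at half the most. Time passes only in rows, so rows that do not move let the fingers close. It gives the time, the measured TCP pose, the force and the opening at its end, in the units of the state.
- manip.state(): the state, without advancing time (a new reading comes with each control period).
- manip.grab_frame(name): name is "scene" or "top"; returns the picture (420x560x3 uint8, blue, green, red); there is no depth.
- manip.calibration(name): a dict with "mtx" (3x3 intrinsics, pixels), "T" (4x4, takes a point from camera to world coordinates). Camera axes: x right, y down, z forward; pixel columns grow to the right and rows downward; lengths in m; the calibration is good to about 2 mm. A picture is of the moment at which its call begins. calibration takes no time and is no camera call.
- manip.job_done(): hands the job in, once; it reports no verdict.
The state is a dict: "time": time; "joint_pos": joint angles; "joint_vel": joint speeds; "joint_efforts": joint torques, N m; "tool_pos": TCP position; "tool_rot": TCP orientation; "contact_force": force on the tool from outside, world axes, zero at the start; "ft_torque": the same for the moment, N m; "gripper_width": opening from 0.0 (shut) to 1.0 (fully open).
Only numpy, scipy, OpenCV 4.12 (cv2) and the standard library are available. Lean on these libraries where they do the work, as an engineer would, in place of code of your own. Each camera call takes 0.05 s, during which the arm holds its last target. There are 200 camera calls.

## Task

Pull up the parking pin that holds the hanging half-shaft askew; this sets it swinging. Then, by the trolley's grip alone, run the trolley along its rail, calm the swing and stop the shaft hanging level and still, centred above the V-rest stand, for several seconds, ready to be lowered, and let go of the trolley. Never touch the shaft itself, never let it swing much wider than it was parked, and leave the other things on the bench alone.

Things in the scene. Friction and masses are not known exactly. Their poses are not given: they have to be found in the camera images.
- gantry: Yellow gallows frame on two rear posts (on the side away from the robot) carrying a steel rail 24 x 24 mm, 620 mm long, along the frame's own y axis, rail top 289 mm above the bench. Fixed. Origin: on the bench plumb below the middle of the rail; z up; the frame's -x side is the robot's side. The posts stand 150 mm behind the rail, arms at y = +-295 mm, all at most 290 mm high.
- pin (a joint): Parking pin: vertical steel pin, 14 mm diameter, with a black round knob, in a bracket near the rail's -y end on the robot's side. 0 = down (blocks the shaft's lug), grows upwards to 0.035 m (stop). Friction about 2.5 N keeps it where it is left. The lug comes free at about 0.02 to 0.024 m; raise it fully.
- pin_grip (a point): Middle of the pin's knob (28 mm diameter, 27 mm high, top 309 mm above the bench when down). The bracket beneath is 10 mm under the knob, top at 272 mm. Grip it from above with the fingers closing along the rail; knob axis is 75 mm from the rail axis.
- trolley (a joint): Travel of the hoist trolley along the rail, in m: 0 at its start stop (where it stands with the shaft parked; gantry y = -200 mm), growing towards the gantry's +y to 0.40 (stop). Trolley 0.5 kg; rolling friction about 2 N and 4 N s/m, so it stays where it is left. The swing pivot is on the trolley, 235 mm above the bench.
- trolley_grip (a point): Grip point on the black square post (30 x 30 mm, 46 mm high, sides along and across the rail) on top of the trolley; post top 13 mm above this point, at 345 mm above the bench; post foot 33 mm below it. Plumb above the swing pivot. Grip from above, fingers closing along the rail.
- hanger (a joint): Swing angle of the shaft, rad, about the gantry's x axis: 0 = level, plumb below the trolley; positive = swung towards gantry +y (its +y end high). Parked at -0.30 against the pin. Almost undamped (fades to a third in over a minute). Nominal period 1.37 s whatever the mass (equivalent simple pendulum L = 0.465 m: angle'' = -(9.81*angle + trolley acceleration)/L).
- shaft: Half-shaft hung on the trolley in a two-legged hanger: 22 mm steel bar along the gantry's y, with a 56 mm diameter, 55 mm long joint cup at each end, 470 mm overall, about 0.9 kg (hidden variation). It is carried by a clamp 110 mm long, whose 12 mm lug reaches 92 mm towards the robot and bears on the parking pin. Origin mid-axis, 95 mm below the pivot; y along the shaft, z up. Not to be touched.
- shaft_mid (a point): Middle of the half-shaft on its axis, 140 mm above the bench when level.
- stand: Aluminium shaft stand fixed to the bench plumb under the rail: base 90 x 220 x 10 mm with two V rests 170 mm apart, 50 mm high. Origin at the centre of its underside, y along the rail like the gantry's. The shaft's middle has to stop above this origin.
- jar: White plastic grease jar with a black cap, 64 mm diameter, 100 mm high, upright on the bench between robot and gantry. Leave alone.
- partbox: Small cardboard parts box 100 x 70 x 50 mm on the bench before the gantry, to the left. Leave alone.
- spanner: Steel spanner, 160 mm long, lying on the bench before the gantry, to the right. Leave alone.
Not all that is in view belongs to the job. Of the things that look like the stand, the largest one is meant.

How it is judged:
By the outcome, as a careful person would: the job done as asked, in the order asked, and still so for the second after the job is handed in, with the robot touching nothing.
It also fails if it takes over 54 s, if anything falls off the work surface, if the arm or the gripper's body presses on something with over 40 N, if the wrist force passes 120 N, or if a joint passes its speed limit or range.

## Working session

There is one attempt and no reset: what is moved stays moved. The work goes in short steps, Python scripts to look and compute and a tool call to move; the robot and the scene stay as the last step left them, time stands still between calls to the robot, and variables do not carry over. Pictures are saved under pics/ and viewed, about 8 in all and at most 12, crops included, and the job is handed in when it is done.

Besides the shell and the picture viewer there is one more tool, called in YAML: its name, and indented under it one key for each argument. apply_moves: Moves the arm, as the interface text tells. Its arguments: {"type":"object","properties":{"moves":{"type":"array","items":{"type":"array","items":{"type":"number"}}}},"required":["moves"]}

```bash
ls; mkdir -p pics
python3 - <<'E'
from plant import manip
import cv2
s=manip.state(); print({k:s[k] for k in('time','tool_pos','tool_rot','gripper_width')}, manip.tcp_to_tips)
for n in('scene','top'):
    cv2.imwrite(f'pics/{n}0.png',cv2.resize(manip.grab_frame(n),None,fx=1.42,fy=1.42,interpolation=cv2.INTER_CUBIC))
    c=manip.calibration(n); print(n,c['mtx'],c['T'])
E
```

```text
pics
{'time': 0.0, 'tool_pos': array([0.26805611, 0.56395722, 0.2490879 ]), 'tool_rot': array([-0.68909723,  0.69044549, -0.15584722,  0.15537591]), 'gripper_width': 0.9992768251835246} 0.019
scene [[499.03587553   0.         279.05665993]
 [  0.         499.03587553 209.79048542]
 [  0.           0.           1.        ]] [[-0.29997648  0.76230132 -0.57350746  1.2032416 ]
 [ 0.95381128  0.24980361 -0.16685979  0.2714469 ]
 [ 0.01606679 -0.5970719  -0.80202681  1.19023911]
 [ 0.          0.          0.          1.        ]]
top [[391.98020454   0.         278.98702583]
 [  0.         391.98020454 212.66453431]
 [  0.           0.           1.        ]] [[ 1.00345478e-03 -9.86307610e-01  1.64912980e-01  3.39443032e-01]
 [-9.99949313e-01  6.62464129e-04  1.00464944e-02  8.93820905e-02]
 [-1.00181828e-02 -1.64914702e-01 -9.86256953e-01  1.19886400e+00]
 [ 0.00000000e+00  0.00000000e+00  0.00000000e+00  1.00000000e+00]]
```

View pics/scene0.png

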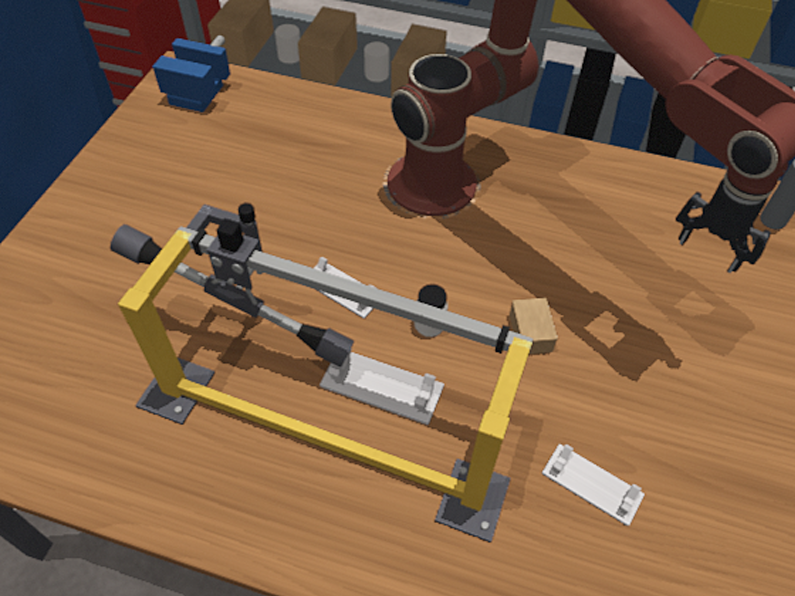

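View pics/top0.png

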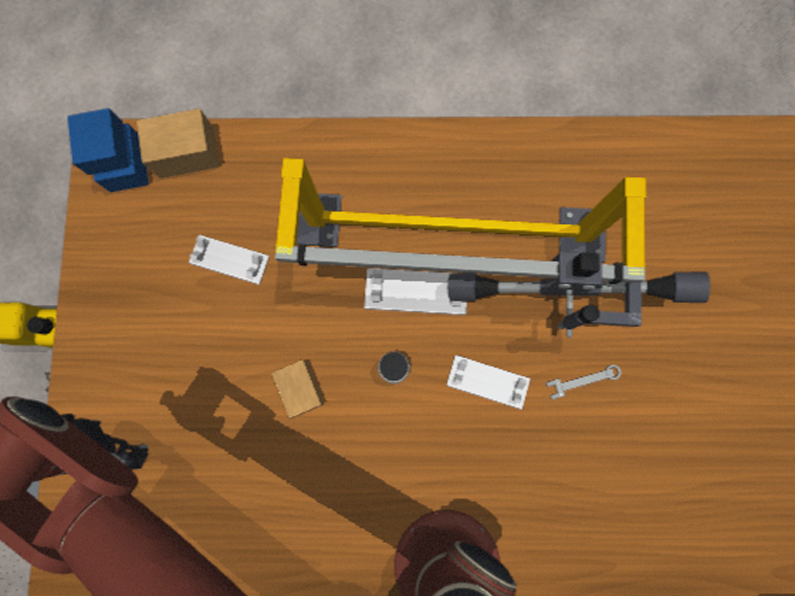

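The top view shows the trolley post at about (586,262), the pin knob at (587,315) and the rail running from (285,255) to (640,272). There are three stand-like things in the top view: (415,292) under the rail, (490,382) and (228,258). The first is the largest and lies under the rail, so it should be the one meant. I'll confirm with an enlarged crop.

```bash
cat > h.py <<'E'
from plant import manip
import numpy as np, cv2
def px2w(n,uv,z):
    c=manip.calibration(n);uv=np.atleast_2d(uv).astype(float)
    d=np.c_[(uv-c['mtx'][:2,2])/[c['mtx'][0,0],c['mtx'][1,1]],np.ones(len(uv))]@c['T'][:3,:3].T
    o=c['T'][:3,3]; return o+d*((z-o[2])/d[:,2])[:,None]
def w2px(n,P):
    c=manip.calibration(n);q=(np.atleast_2d(P)-c['T'][:3,3])@c['T'][:3,:3]
    return q[:,:2]/q[:,2:]*[c['mtx'][0,0],c['mtx'][1,1]]+c['mtx'][:2,2]
E
python3 - <<'E'
from h import *
t=cv2.imread('pics/top0.png')
f=manip.grab_frame('top'); cv2.imwrite('pics/top_raw.png',f)
g=manip.grab_frame('scene'); cv2.imwrite('pics/scene_raw.png',g)
a=cv2.resize(f[160:260,250:350],(400,400),interpolation=cv2.INTER_CUBIC)
b=cv2.resize(f[160:260,370:470],(400,400),interpolation=cv2.INTER_CUBIC)
cv2.imwrite('pics/crop1.png',np.hstack([a,b]))
E
```

```text
(no output)
```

View pics/crop1.png

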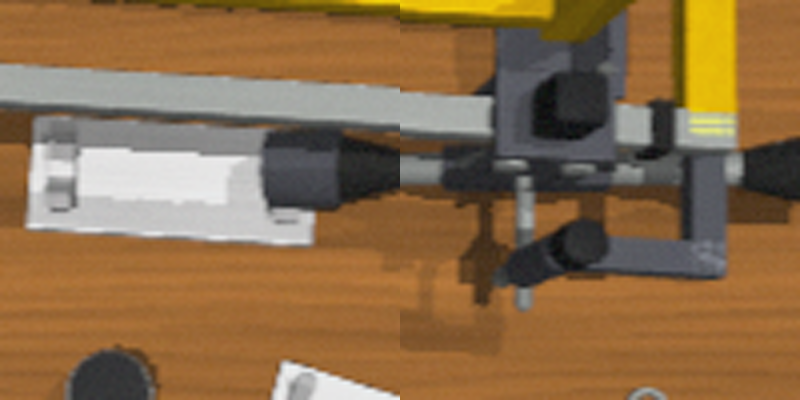

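Confirmed: the stand under the rail is the largest. Left crop: base corners at raw (257,217), (328,221) and (258,189). Right crop: post top at raw (416,185), knob top at (416.5,220). Next I'll fit the gantry pose and overlay it.

```bash
cat >> h.py <<'E'
def R(p): 
    c,s=np.cos(p),np.sin(p); return np.array([[c,-s],[s,c]])
def g2w(g,P):
    P=np.atleast_2d(P).astype(float); return np.c_[P[:,:2]@R(g[2]).T+g[:2],P[:,2]]
E
python3 - <<'E'
from h import *
from scipy.optimize import least_squares
post=px2w('top',[416,185],.345)[0]; knob=px2w('top',[416.5,220.2],.309)[0]
post2=px2w('scene',[232/1.42,226/1.42],.345)[0]; knob2=px2w('scene',[247/1.42,208/1.42],.309)[0]
print('post',post,post2,'knob',knob,knob2)
# rail top far edge points (x=+12): raw px
e=px2w('top',[[250,176.2],[300,178.8],[350,181.2]],.289); print('edge',e)
st=px2w('top',[[257,216.5],[327.5,220.5],[258.3,189.2]],.01); print('stand t',st)
ss=px2w('scene',np.array([[320,383],[431,417],[443,379]])/1.42,.01); print('stand s',ss)
# fit g: edge on x=.012, post at (0,-.2), knob x=-.075
def res(p):
    loc=lambda P:(P[:,:2]-p[:2])@R(p[2])
    return np.r_[loc(e)[:,0]-.012, loc(post[None])[0]-[0,-.2], loc(post2[None])[0]-[0,-.2], loc(knob[None])[0,0]+.075, loc(knob2[None])[0,0]+.075, .5*(loc(st)[:,0]-[-.045,-.045,.045])]
r=least_squares(res,[.6,0,-.05]); g=r.x; print('g',g,r.fun.round(4))
loc=lambda P:((np.atleast_2d(P)[:,:2]-g[:2])@R(g[2])).round(4)
print('knob',loc(knob),loc(knob2),'stand',loc(st),loc(ss))
E
```

```text
post [ 0.54447952 -0.20700961  0.345     ] [ 0.54385289 -0.19735618  0.345     ] knob [ 0.47055926 -0.21598471  0.309     ] [ 0.47010414 -0.21098966  0.309     ]
edge [[ 0.58008357  0.16809587  0.289     ]
 [ 0.57349595  0.04857792  0.289     ]
 [ 0.56742973 -0.0703726   0.289     ]]
stand t [[ 0.52633354  0.16902711  0.01      ]
 [ 0.51381583 -0.0470452   0.01      ]
 [ 0.61221777  0.1658654   0.01      ]]
stand s [[ 0.59700624 -0.05144306  0.01      ]
 [ 0.60094512  0.16918655  0.01      ]
 [ 0.51617634  0.16913033  0.01      ]]
g [ 0.55821222 -0.00267183 -0.06329886] [-0.001   0.      0.0015 -0.0008 -0.0048 -0.002   0.0048  0.001   0.0002
  0.0012  0.0017 -0.0009]
knob [[-0.074  -0.2184]] [[-0.0748 -0.2135]] stand [[-0.0427  0.1693]
 [-0.0415 -0.0471]
 [ 0.0432  0.1716]] [[ 0.0418 -0.0462]
 [ 0.0318  0.1742]
 [-0.0528  0.1688]]
```

The fit is consistent: gantry yaw is −0.063, the pin is at gantry y≈−0.2155, and the stand centre is at y≈+0.062, so trolley travel is about 0.262. Now the approach numbers.

```bash
cat >> h.py <<'E'
from scipy.spatial.transform import Rotation as Ro
G=np.array([0.5582,-0.0027,-0.0633])
def tool():
    s=manip.state(); q=s['tool_rot']; return s,Ro.from_quat([q[1],q[2],q[3],q[0]])
def goal(sgn=1):
    z=np.r_[R(G[2])@[0,1],0]*sgn; y=np.array([0,0,-1.]); return Ro.from_matrix(np.c_[np.cross(y,z),y,z])
def to(P,sgn=1):   # P in gantry frame -> remaining shift(mm, tool axes) and turn(deg)
    s,r=tool(); d=g2w(G,P)[0]-s['tool_pos']
    return (r.inv().apply(d)*1e3).round(1),(r.inv()*goal(sgn)).as_rotvec(degrees=True).round(2)
E
python3 - <<'E'
from h import *
s,r=tool(); print(s['time'],r.as_matrix().round(3)); 
for sg in(1,-1): print(sg,to([-.075,-.2155,.40],sg))
print(goal(1).as_matrix().round(3))
E
```

```text
0.2 [[ 0.903 -0.001  0.429]
 [-0.429 -0.001  0.903]
 [-0.    -1.    -0.001]]
1 (array([ 515.7, -149.8, -615.5]), array([ 7.00e-02, -2.18e+01, -2.00e-02]))
-1 (array([ 515.7, -149.8, -615.5]), array([3.000e-02, 1.582e+02, 1.000e-01]))
[[ 0.998  0.     0.063]
 [-0.063  0.     0.998]
 [ 0.    -1.     0.   ]]
```

apply_moves:
  moves:
    - [-1,0,-50,0,0,-7.27,0]
    - [-1,0,-50,0,0,-7.27,0]
    - [-1,0,-50,0,0,-7.27,0]
    - [-1,14.7,0,-44.9,0,0,0]
    - [-1,14.7,0,-44.9,0,0,0]
    - [-1,14.7,0,-44.9,0,0,0]
    - [-1,14.7,0,-44.9,0,0,0]
    - [-1,14.7,0,-44.9,0,0,0]
    - [-1,14.7,0,-44.9,0,0,0]
    - [-1,14.7,0,-44.9,0,0,0]
    - [-1,14.7,0,-44.9,0,0,0]
    - [-1,14.7,0,-44.9,0,0,0]
    - [-1,14.7,0,-44.9,0,0,0]
    - [-1,14.7,0,-44.9,0,0,0]
    - [-1,14.7,0,-44.9,0,0,0]
    - [-1,14.7,0,-44.9,0,0,0]
    - [-1,14.7,0,-44.9,0,0,0]
    - [-1,14.7,0,-44.9,0,0,0]

```text
time: 2.0
tool_pos: [0.4458, -0.1237, 0.4003]
tool_rot: [-0.707, 0.707, -0.022, 0.023]
contact_force: [0.8, 0.9, 0.2]
gripper_width: 1.004
```

apply_moves:
  moves:
    - [-1,14.7,0,-44.9,0,0,0]
    - [-1,14.7,0,-44.9,0,0,0]
    - [-1,0,0,0,0,0,0]
    - [-1,0,0,0,0,0,0]

```text
time: 2.4
tool_pos: [0.4694, -0.2139, 0.3995]
tool_rot: [0.707, -0.706, 0.024, -0.022]
contact_force: [-0.9, -0.1, -0.1]
gripper_width: 0.995
```

Run:
```python
from h import *
print(manip.state()['time'],to([-.075,-.2155,.40]),to([-.075,-.2155,.297]))
f=manip.grab_frame('scene');cv2.imwrite('pics/s1.png',cv2.resize(f[100:300,60:270],None,fx=3,fy=3,interpolation=cv2.INTER_CUBIC))
```

```text
2.4 (array([ 0.2, -0.5,  0.9]), array([-0.07, -0.1 , -0.09])) (array([  0.4, 102.5,   0.7]), array([-0.07, -0.1 , -0.09]))
```

View pics/s1.png

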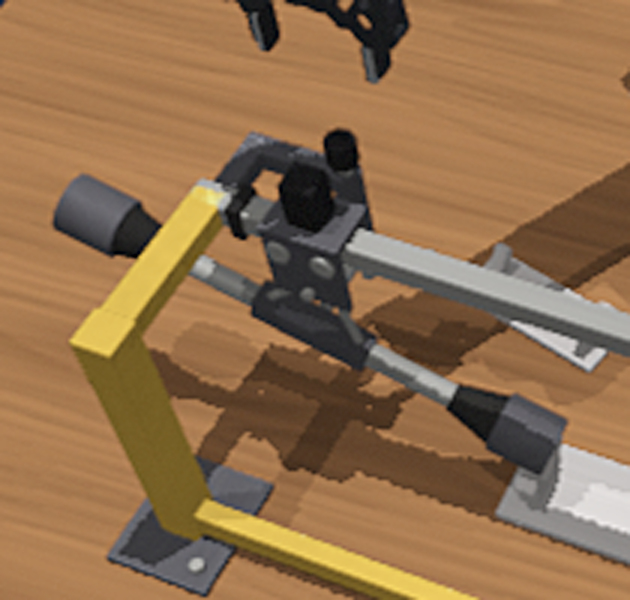

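The fingertips at (262,30) and (375,65) straddle the knob at (341,148). Descending and gripping.

apply_moves:
  moves:
    - [-1,0,40,0,0,0,0]
    - [-1,0,40,0,0,0,0]
    - [-1,0,22,0,0,0,0]
    - [0.3,0,0,0,0,0,0]
    - [1,0,0,0,0,0,0]
    - [1,0,0,0,0,0,0]
    - [1,0,0,0,0,0,0]
    - [1,0,0,0,0,0,0]
    - [1,0,0,0,0,0,0]

```text
time: 3.35
tool_pos: [0.4703, -0.215, 0.3015]
tool_rot: [-0.705, 0.709, -0.021, 0.024]
contact_force: [0.0, -5.5, 3.1]
gripper_width: 0.307
```

apply_moves:
  moves:
    - [1,0,-12,0,0,0,0]
    - [1,0,-12,0,0,0,0]
    - [1,0,-12,0,0,0,0]
    - [1,0,-3,0,0,0,0]
    - [1,0,0,0,0,0,0]
    - [1,0,0,0,0,0,0]

```text
time: 3.95
tool_pos: [0.4702, -0.215, 0.3369]
tool_rot: [-0.705, 0.708, -0.022, 0.023]
contact_force: [3.4, -7.6, -7.1]
gripper_width: 0.308
```

Run:
```python
from h import *
s=manip.state();print(s['time'],s['tool_pos'],s['contact_force'],s['gripper_width'])
f=manip.grab_frame('scene');cv2.imwrite('pics/s2_raw.png',f);cv2.imwrite('pics/s2.png',cv2.resize(f[100:300,60:270],None,fx=3,fy=3,interpolation=cv2.INTER_CUBIC))
```

```text
3.95 [ 0.47021176 -0.21496212  0.33691165] [ 3.42642949 -7.56712084 -7.06253826] 0.30805883955100877
```

View pics/s2.png

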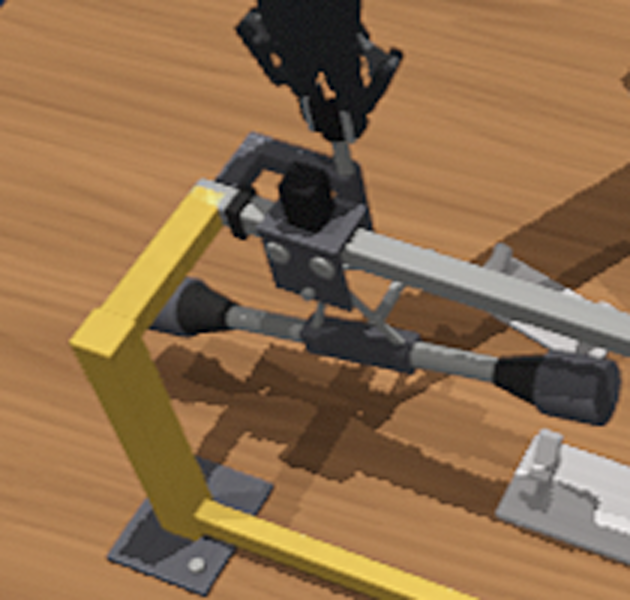

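Pin is fully up (35 mm, pulling on its stop) and the shaft is swinging. Move over to the trolley post.

apply_moves:
  moves:
    - [-1,0,0,0,0,0,0]
    - [-1,0,0,0,0,0,0]
    - [-1,0,0,0,0,0,0]
    - [-1,0,-36,0,0,0,0]
    - [-1,0,-38,0,0,0,0]
    - [-1,37,0,8.7,0,0,0]
    - [-1,37,0,8.7,0,0,0]
    - [-1,0,26,0,0,0,0]
    - [-1,0,30,0,0,0,0]
    - [-1,0,20,0,0,0,0]
    - [0.3,0,0,0,0,0,0]
    - [1,0,0,0,0,0,0]
    - [1,0,0,0,0,0,0]
    - [1,0,0,0,0,0,0]
    - [1,0,0,0,0,0,0]
    - [1,0,0,0,0,0,0]

```text
time: 5.6
tool_pos: [0.5452, -0.201, 0.3383]
tool_rot: [-0.706, 0.708, -0.021, 0.024]
contact_force: [-0.2, -1.1, 6.3]
gripper_width: 0.34
```

```bash
cat > ang.py <<'E'
from h import *
def grab(n):
    F=[]
    for _ in range(n):
        t=manip.state()['time']; F.append((t,tool()[0]['tool_pos'].copy(),manip.grab_frame('scene')))
    return F
def ycoord(p): return ((p[:2]-G[:2])@R(G[2]))[1]
a=np.linspace(0,2*np.pi,16,endpoint=False)
def cup(sg):  # rim circles in shaft frame (pivot-relative)
    return np.array([[.028*np.cos(k),sg*y,-.095+.028*np.sin(k)] for y in(.180,.235) for k in a])
def poly(sg,th,y0):
    P=cup(sg);c,s=np.cos(th),np.sin(th)
    P=np.c_[P[:,0],y0+c*P[:,1]-s*P[:,2],.235+s*P[:,1]+c*P[:,2]]  # th>0: +y end up, mid swings +y
    return cv2.convexHull(w2px('scene',g2w(G,P)).astype(np.float32))
def gray(f):
    h=f.astype(int);mx=h.max(2);mn=h.min(2)
    return ((mx-mn<28)&(mx<135)).astype(np.float32)
K=np.ones((7,7),np.uint8)
def score(m,th,y0,sides):
    v=0
    for sg in sides:
        A=np.zeros(m.shape,np.uint8);cv2.fillPoly(A,[(poly(sg,th,y0)*16).round().astype(np.int32)],1,shift=4)
        ring=cv2.dilate(A,K)-A
        v+=m[A>0].mean()-m[ring>0].mean()
    return v
TH=np.linspace(-.42,.42,169)
def angle(f,y0,sides=(1,-1)):
    m=cv2.GaussianBlur(gray(f),(3,3),0); S=np.array([score(m,t,y0,sides) for t in TH])
    i=int(np.clip(S.argmax(),4,164)); c=np.polyfit(TH[i-4:i+5],S[i-4:i+5],2)
    return (np.clip(-c[1]/2/c[0],TH[i-4],TH[i+4]) if c[0]<0 else TH[i]),S.max()
def fit(t,th,T=None):
    from scipy.optimize import least_squares
    f=lambda w:np.c_[np.cos(w*(t-t[-1])),np.sin(w*(t-t[-1])),np.ones(len(t))]
    lin=lambda w:np.linalg.lstsq(f(w),th,rcond=None)[0]
    w=2*np.pi/T if T else least_squares(lambda p:f(p[0])@lin(p[0])-th,[4.59],loss='soft_l1',f_scale=.02).x[0]
    c=lin(w); return w,c,np.std(f(w)@c-th)
E
cat > run1.py <<'E'
from ang import *
import pickle,sys
N=int(sys.argv[1]); sides=eval(sys.argv[2]); y=eval(sys.argv[3]) if len(sys.argv)>3 else None
F=grab(N); pickle.dump(F,open('last.pkl','wb'))
y0=y if y is not None else ycoord(F[-1][1]); print('tool y',ycoord(F[-1][1]),'used',y0)
t=np.array([f[0] for f in F]); r=[angle(f[2],y0,sides) for f in F]; th=np.array([q[0] for q in r])
print('th',th.round(3).tolist(),'sc',min(q[1] for q in r)); print('t',t[0],t[-1],manip.state()['time'])
for T in(None,1.37):
    w,c,e=fit(t,th,T); print('T',2*np.pi/w,'cos,sin,off',c.round(4),'amp',np.hypot(c[0],c[1]).round(4),'res',e.round(4))
E
python3 - <<'E'
from ang import *
for n,y in(('scene_raw',-.2),('s2_raw',-.2)):
    f=cv2.imread(f'pics/{n}.png')
    print(n,[angle(f,y,s) for s in((1,-1),(1,),(-1,))])
E
python3 run1.py 32 "(1,-1)" -.2
```

```text
scene_raw [(np.float64(-0.29338651918727154), np.float32(1.3110261)), (np.float64(-0.3070211142059498), np.float32(0.5830431)), (np.float64(-0.2863422087668503), np.float32(0.7607062))]
s2_raw [(np.float64(0.2084022894282292), np.float32(1.0071068)), (np.float64(0.19473854234769325), np.float32(0.6257332)), (np.float64(0.2750000000000001), np.float32(0.46375167))]
tool y -0.19867735725604627 used -0.2Traceback (most recent call last):
  File "run1.py", line 6, in <module>
    t=np.array([f[0] for f in F]); r=[angle(f[2],y0,sides) for f in F]; th=np.array([q[0] for q in r])
                                      ~~~~~^^^^^^^^^^^^^^^
  File "ang.py", line 28, in angle
    m=cv2.GaussianBlur(gray(f),(3,3),0); S=np.array([score(m,t,y0,sides) for t in TH])
                                                     ~~~~~^^^^^^^^^^^^^^
  File "ang.py", line 22, in score
    A=np.zeros(m.shape,np.uint8);cv2.fillPoly(A,[(poly(sg,th,y0)*16).round().astype(np.int32)],1,shift=4)
                                                  ~~~~^^^^^^^^^^
  File "ang.py", line 14, in poly
    return cv2.convexHull(w2px('scene',g2w(G,P)).astype(np.float32))
                          ~~~~^^^^^^^^^^^^^^^^^^
  File "h.py", line 8, in w2px
    c=manip.calibration(n);q=(np.atleast_2d(P)-c['T'][:3,3])@c['T'][:3,:3]
ValueError: time passes only in moves, steps and waits
```

The estimator works (reads −0.293 parked, true −0.30). I'll cache the calibration and use the saved frames.

```bash
python3 - <<'E'
from plant import manip
import pickle; print(manip.state()['time'])
pickle.dump({n:{k:v for k,v in manip.calibration(n).items()} for n in('scene','top')},open('cal.pkl','wb'))
E
sed -i "s/manip.calibration(n)/CAL[n]/; s/^import numpy as np, cv2/import numpy as np, cv2, pickle\nCAL=pickle.load(open('cal.pkl','rb'))/" h.py
sed -i "s/^F=grab(N).*/F=pickle.load(open('last.pkl','rb')) if N==0 else grab(N); pickle.dump(F,open('last.pkl','wb'))/" run1.py
for s in "(1,)" "(1,-1)"; do python3 run1.py 0 $s -.2; done
```

```text
7.2
tool y -0.19867735725604627 used -0.2
th [0.243, 0.206, 0.169, 0.124, 0.055, -0.001, -0.069, -0.122, -0.174, -0.22, -0.25, -0.28, -0.282, -0.271, -0.249, -0.209, -0.157, -0.106, -0.044, 0.022, 0.082, 0.139, 0.181, 0.213, 0.246, 0.255, 0.28, 0.248, 0.22, 0.187, 0.145, 0.088] sc 0.5425322
t 5.6 7.15 7.2
T 1.3708592659063297 cos,sin,off [ 0.0864 -0.2581 -0.0041] amp 0.2722 res 0.0057
T 1.37 cos,sin,off [ 0.0858 -0.2583 -0.0042] amp 0.2722 res 0.0057
tool y -0.19867735725604627 used -0.2
th [0.255, 0.224, 0.179, 0.13, 0.071, -0.006, -0.072, -0.126, -0.181, -0.222, -0.246, -0.263, -0.265, -0.255, -0.24, -0.211, -0.163, -0.109, -0.053, 0.022, 0.086, 0.151, 0.195, 0.232, 0.264, 0.292, 0.294, 0.269, 0.235, 0.2, 0.164, 0.097] sc 0.870818
t 5.6 7.15 7.2
T 1.3792029244106312 cos,sin,off [ 0.0949 -0.2634  0.0048] amp 0.28 res 0.0062
T 1.37 cos,sin,off [ 0.0885 -0.2658  0.0039] amp 0.2802 res 0.0068
```

```bash
cat > plan.py <<'E'
import numpy as np
from scipy.optimize import minimize
L=.465; w=np.sqrt(9.81/L)
def plan(c,s,dt0,D,N,lim=.29,dmax=35,seq=None):
    # theta = c cos(w tau)+s sin(w tau), tau=0 at last frame; rows start at tau=dt0; D in m
    h=.1; tk=dt0+h*np.arange(N+1)
    def th(d,t): # d in m
        dv=np.diff(np.r_[0,d,0])/h
        M=np.sin(w*(t[:,None]-tk))*(t[:,None]>tk)
        return c*np.cos(w*t)+s*np.sin(w*t)-M@dv/(L*w)
    tt=np.arange(dt0,tk[-1]+.001,.025)
    def fin(d):
        dv=np.diff(np.r_[0,d,0])/h
        return np.array([c-(-np.sin(w*tk))@dv/(L*w), s-np.cos(w*tk)@dv/(L*w), (d.sum()-D)*10])
    if seq is not None: d=np.array(seq)/1e3; return fin(d),np.abs(th(d,tt)).max()
    r=minimize(lambda d:(np.diff(np.r_[0,d,0])**2).sum()*1e3+1e-1*(d**2).sum(),np.full(N,D/N),method='SLSQP',
      constraints=[dict(type='eq',fun=fin),dict(type='ineq',fun=lambda d:lim-np.abs(th(d,tt))),dict(type='ineq',fun=lambda d:np.cumsum(d)+.001)],
      bounds=[(-dmax/1e3,dmax/1e3)]*N,options=dict(maxiter=300))
    d=r.x; return r.success,(d*1e3).round(1),fin(d),np.abs(th(d,tt)).max(),np.abs(np.diff(np.r_[0,d,0])).max()/h/h
if __name__=='__main__':
    import sys; a=[float(x) for x in sys.argv[1:5]]
    for N in [int(x) for x in sys.argv[5:]]:
        q=plan(*a,N); print(N,q[0],q[1].tolist(),'amp,amax',q[3:],'fin',q[2].round(4))
E
python3 plan.py .087 -.2605 .05 .262 16 20 24
```

```text
16 True [1.1, 0.0, -1.2, -1.0, 1.4, 7.4, 15.8, 24.7, 31.7, 35.0, 35.0, 35.0, 31.5, 24.2, 15.0, 6.3] amp,amax (np.float64(0.2714237108739024), np.float64(0.9138080989709705)) fin [ 0. -0. -0.]
20 True [0.4, -0.4, -0.9, -0.0, 3.6, 9.7, 17.4, 25.3, 31.6, 35.0, 35.0, 34.9, 30.9, 24.0, 15.7, 7.6, 1.1, -2.7, -3.7, -2.4] amp,amax (np.float64(0.2720647245437291), np.float64(0.8325955176542984)) fin [ 0. -0. -0.]
24 True [0.3, -0.4, -0.8, 0.0, 2.7, 7.8, 14.5, 21.8, 28.4, 33.1, 35.0, 33.8, 29.5, 23.1, 15.6, 8.3, 2.4, -1.3, -2.6, -1.6, 0.8, 3.3, 4.7, 3.8] amp,amax (np.float64(0.27224893341277967), np.float64(0.7524375287061431)) fin [ 0. -0. -0.]
```

apply_moves:
  moves:
    - [1,0,0,0.4,0,0,0]
    - [1,0,0,-0.4,0,0,0]
    - [1,0,0,-0.9,0,0,0]
    - [1,0,0,0,0,0,0]
    - [1,0,0,3.6,0,0,0]
    - [1,0,0,9.7,0,0,0]
    - [1,0,0,17.4,0,0,0]
    - [1,0,0,25.3,0,0,0]
    - [1,0,0,31.6,0,0,0]
    - [1,0,0,35,0,0,0]
    - [1,0,0,35,0,0,0]
    - [1,0,0,34.9,0,0,0]
    - [1,0,0,30.9,0,0,0]
    - [1,0,0,24,0,0,0]
    - [1,0,0,15.7,0,0,0]
    - [1,0,0,7.6,0,0,0]
    - [1,0,0,1.1,0,0,0]
    - [1,0,0,-2.7,0,0,0]
    - [1,0,0,-3.7,0,0,0]
    - [1,0,0,-2.4,0,0,0]

```text
time: 9.2
tool_pos: [0.5617, 0.0614, 0.3383]
tool_rot: [0.707, -0.707, 0.021, -0.024]
contact_force: [-1.0, 1.9, 7.4]
gripper_width: 0.337
```

```bash
python3 run1.py 30 "(1,-1)"; for s in "(1,)" "(-1,)"; do python3 run1.py 0 $s|tail -3; done
python3 - <<'E'
import pickle,cv2
from ang import *
F=pickle.load(open('last.pkl','rb'));f=F[-1][2]
y0=ycoord(F[-1][1]);s=manip.state();print(s['contact_force'],s['gripper_width'],s['tool_pos'])
b=cv2.resize(f,None,fx=2,fy=2,interpolation=cv2.INTER_CUBIC)
for sg in(1,-1): cv2.polylines(b,[(poly(sg,0,y0)*2).astype(np.int32)],True,(0,255,0),1)
q=[[sx*.045,.0618+sy*.11,.01] for sx,sy in((-1,-1),(-1,1),(1,1),(1,-1))]
cv2.polylines(b,[(w2px('scene',g2w(G,q))*2).astype(np.int32)],True,(0,0,255),1)
cv2.imwrite('pics/s3.png',b[180:680,150:900])
E
```

```text
tool y 0.06385350705407325 used 0.06385350705407325
th [0.004, -0.0, -0.004, -0.006, -0.008, -0.01, -0.01, -0.011, -0.011, -0.01, -0.01, -0.009, -0.006, -0.004, 0.0, 0.003, 0.006, 0.01, 0.013, 0.015, 0.015, 0.015, 0.015, 0.015, 0.014, 0.011, 0.008, 0.005, 0.002, -0.003] sc 0.9844208
t 9.2 10.65 10.7
T 1.3674755423237335 cos,sin,off [-0.0031 -0.0135  0.0017] amp 0.0138 res 0.0008
T 1.37 cos,sin,off [-0.003  -0.0135  0.0017] amp 0.0138 res 0.0008
t 9.2 10.65 10.7
T 1.3267246842646039 cos,sin,off [-0.0036 -0.0081 -0.0231] amp 0.0088 res 0.0031
T 1.37 cos,sin,off [-0.0026 -0.0083 -0.0232] amp 0.0087 res 0.0032
t 9.2 10.65 10.7
T 1.372051372229734 cos,sin,off [-0.0028 -0.0142  0.0063] amp 0.0145 res 0.0007
T 1.37 cos,sin,off [-0.0028 -0.0142  0.0063] amp 0.0145 res 0.0007
[-1.68287359 -0.04217526  7.08849613] 0.33915584292704337 [0.56165476 0.06106409 0.33829462]
```

View pics/s3.png

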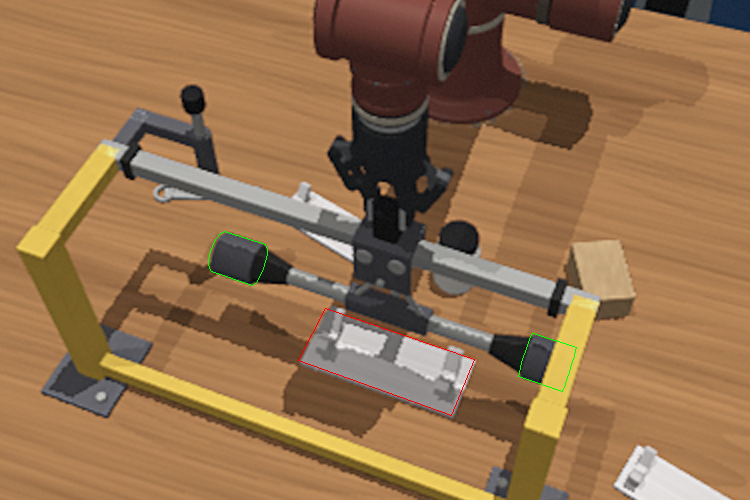

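The overlay shows cups and stand outline fitting within 1–2 px, and residual swing is only 0.014 rad. I'll check the stand fit numerically and plan a small correction.

```bash
python3 - <<'E'
from ang import *
F=pickle.load(open('last.pkl','rb'))
def stand(f,n,cy,cx=0):
    h=f.astype(int);m=((h.max(2)-h.min(2)<30)&(h.max(2)>110)).astype(np.float32)
    q=np.array([[cx+sx*.045,cy+sy*.11,z] for sx,sy in((-1,-1),(-1,1),(1,1),(1,-1)) for z in(0,.01)])
    A=np.zeros(m.shape,np.uint8);cv2.fillPoly(A,[(cv2.convexHull(w2px(n,g2w(G,q)).astype(np.float32))*16).astype(np.int32)],1,shift=4)
    r=cv2.dilate(A,K)-A; return m[A>0].mean()-m[r>0].mean()
g=[(stand(F[-1][2],'scene',y,x),y,x) for y in np.arange(.045,.08,.001) for x in np.arange(-.01,.011,.002)]
print('stand scene',sorted(g)[-3:])
f=manip.grab_frame('top'); cv2.imwrite('pics/top2.png',f)
g=[(stand(cv2.imread('pics/top_raw.png'),'top',y,x),y,x) for y in np.arange(.045,.08,.001) for x in np.arange(-.01,.011,.002)]
print('stand top',sorted(g)[-3:])
# trolley y0 from -y cup with theta known small
for k in (2,15,28):
    m=cv2.GaussianBlur(gray(F[k][2]),(3,3),0); g=[(score(m,t,y,(-1,)),y,t) for y in np.arange(.045,.08,.0015) for t in np.arange(-.03,.031,.005)]
    print('y0,th',sorted(g)[-2:])
print(manip.state()['time'])
E
python3 plan.py -.003 -.0138 .1 -0.001 6 8 10 14
```

```text
stand scene [(np.float32(0.8227149), np.float64(0.06300000000000001), np.float64(-0.004)), (np.float32(0.82366383), np.float64(0.06100000000000001), np.float64(-0.004)), (np.float32(0.8240857), np.float64(0.06200000000000001), np.float64(-0.004))]
stand top [(np.float32(0.772057), np.float64(0.06200000000000001), np.float64(0.0)), (np.float32(0.77401584), np.float64(0.06400000000000002), np.float64(0.0)), (np.float32(0.7757337), np.float64(0.06300000000000001), np.float64(0.0))]
y0,th [(np.float32(0.73801625), np.float64(0.06750000000000002), np.float64(-0.004999999999999994)), (np.float32(0.7381951), np.float64(0.06600000000000002), np.float64(-0.009999999999999995))]
y0,th [(np.float32(0.7295779), np.float64(0.06600000000000002), np.float64(6.938893903907228e-18)), (np.float32(0.7327342), np.float64(0.06750000000000002), np.float64(6.938893903907228e-18))]
y0,th [(np.float32(0.7296119), np.float64(0.06750000000000002), np.float64(-0.004999999999999994)), (np.float32(0.73200965), np.float64(0.06750000000000002), np.float64(6.938893903907228e-18))]
10.75
6 False [-0.2, -0.2, -0.2, -0.2, -0.2, -0.2] amp,amax (np.float64(0.013498954487415053), np.float64(0.016666666666666663)) fin [-0.0034 -0.0123  0.    ]
8 False [1.4, -2.4, -0.0, 0.0, 0.0, -0.0, 0.0, -0.0] amp,amax (np.float64(0.015665454125637884), np.float64(0.37719789693834244)) fin [-0.0032 -0.011   0.    ]
10 True [24.4, -25.4, -0.0, 0.0, 0.0, 0.0, -0.0, 0.0, 21.7, -21.7] amp,amax (np.float64(0.06340972439295581), np.float64(4.977468833184187)) fin [-0.  0. -0.]
14 True [3.3, 0.5, -2.5, -2.3, -0.0, -0.0, 0.0, 0.0, 1.9, 2.9, 1.1, -1.6, -4.1, -0.2] amp,amax (np.float64(0.020843179317686027), np.float64(0.3843638029240552)) fin [-0.  0.  0.]
```

Run:
```python
import ang
from ang import *
def polyn(n,sg,th,y0,x0):
    P=cup(sg);c,s=np.cos(th),np.sin(th)
    P=np.c_[P[:,0]+x0,y0+c*P[:,1]-s*P[:,2],.235+s*P[:,1]+c*P[:,2]]
    return cv2.convexHull(w2px(n,g2w(G,P)).astype(np.float32))
def sc(m,n,sg,th,y0,x0):
    A=np.zeros(m.shape,np.uint8);cv2.fillPoly(A,[(polyn(n,sg,th,y0,x0)*16).round().astype(np.int32)],1,shift=4)
    r=cv2.dilate(A,K)-A; return m[A>0].mean()-m[r>0].mean()
def best(f,n,sides,th,yc):
    m=cv2.GaussianBlur(gray(f),(3,3),0)
    g=sorted((sum(sc(m,n,s,th,y,x) for s in sides),y,x) for y in yc+np.arange(-.012,.0121,.001) for x in np.arange(-.008,.0081,.002))
    return np.array(g[-8:]).mean(0).round(4)
t0=cv2.imread('pics/top_raw.png');s0=cv2.imread('pics/scene_raw.png')
for n,f in(('top',t0),('scene',s0)):
    for s in((1,),(-1,),(1,-1)): print('parked',n,s,best(f,n,s,-.30,-.2))
t2=cv2.imread('pics/top2.png')
for s in((1,),(-1,),(1,-1)): print('now top',s,best(t2,'top',s,-.003,.064))
s2=pickle.load(open('last.pkl','rb'))[14][2]
print('now scene',best(s2,'scene',(-1,),0,.064))
cv2.imwrite('pics/t2v.png',cv2.resize(t2[130:290,150:450],None,fx=2.6,fy=2.6,interpolation=cv2.INTER_CUBIC))
```

```text
parked top (1,) [ 0.5753 -0.202   0.0042]
parked top (-1,) [ 0.7311 -0.2     0.0015]
parked top (1, -1) [ 1.2872 -0.2016  0.0032]
parked scene (1,) [ 0.5716 -0.2013  0.    ]
parked scene (-1,) [ 0.7478 -0.1968  0.001 ]
parked scene (1, -1) [ 1.3081e+00 -1.9900e-01  5.0000e-04]
now top (1,) [6.186e-01 6.090e-02 5.000e-04]
now top (-1,) [0.6533 0.0646 0.    ]
now top (1, -1) [1.2561e+00 6.2600e-02 8.0000e-04]
now scene [ 0.7309  0.066  -0.001 ]
```

View pics/t2v.png

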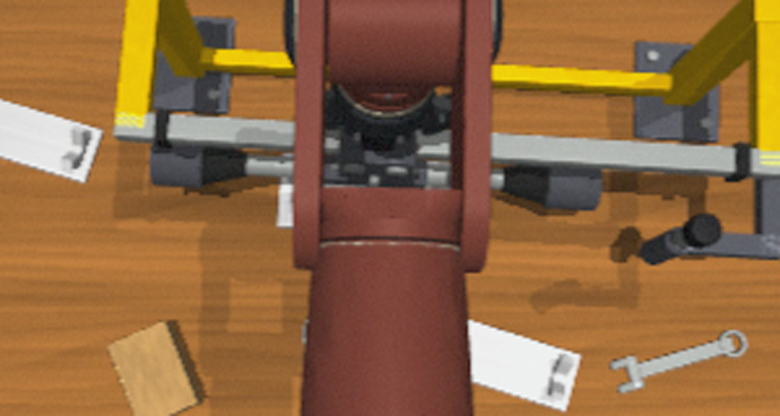

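Top view: the arm is over the post, both cups visible, and the other objects undisturbed. The shaft is centred at about 0.063 against the stand's 0.0625, so only the small residual swing needs damping.

```bash
sed -i 's/np.cumsum(d)+.001)/np.cumsum(d)+.05)/' plan.py; python3 plan.py -.003 -.0138 .1 0.0 10 12 14 16; python3 -c "
from plant import manip;print(manip.state()['time'])"
```

```text
10 True [-0.4, -0.9, -1.1, -1.0, -0.6, -0.0, 0.6, 1.1, 1.3, 0.9] amp,amax (np.float64(0.012068709668909874), np.float64(0.09409878468086681)) fin [ 0. -0.  0.]
12 True [-0.7, -1.1, -1.1, -0.8, -0.4, 0.1, 0.6, 0.9, 1.0, 0.8, 0.5, 0.2] amp,amax (np.float64(0.011374796867010215), np.float64(0.07158363901020794)) fin [-0.  0.  0.]
14 True [-0.7, -1.0, -1.1, -0.8, -0.4, 0.1, 0.6, 0.9, 1.0, 0.8, 0.6, 0.2, -0.0, -0.2] amp,amax (np.float64(0.011501282147962155), np.float64(0.06675102769713498)) fin [-0. -0. -0.]
16 True [-0.5, -0.8, -0.8, -0.7, -0.3, 0.1, 0.5, 0.8, 0.9, 0.9, 0.7, 0.3, -0.0, -0.3, -0.4, -0.3] amp,amax (np.float64(0.012053165664396591), np.float64(0.04890129685396942)) fin [-0.  0.  0.]
10.75
```

apply_moves:
  moves:
    - [1,0,0,-0.7,0,0,0]
    - [1,0,0,-1.1,0,0,0]
    - [1,0,0,-1.1,0,0,0]
    - [1,0,0,-0.8,0,0,0]
    - [1,0,0,-0.4,0,0,0]
    - [1,0,0,0.1,0,0,0]
    - [1,0,0,0.6,0,0,0]
    - [1,0,0,0.9,0,0,0]
    - [1,0,0,1,0,0,0]
    - [1,0,0,0.8,0,0,0]
    - [1,0,0,0.5,0,0,0]
    - [1,0,0,0.2,0,0,0]

```text
time: 11.95
tool_pos: [0.5616, 0.0606, 0.3383]
tool_rot: [-0.706, 0.707, -0.021, 0.024]
contact_force: [-1.1, -1.8, 5.7]
gripper_width: 0.339
```

```bash
python3 run1.py 28 "(-1,)"
```

```text
tool y 0.0633970553511701 used 0.0633970553511701
th [0.001, 0.002, 0.001, 0.001, 0.001, 0.001, 0.001, 0.001, 0.002, 0.004, 0.009, 0.01, 0.011, 0.011, 0.01, 0.011, 0.011, 0.011, 0.011, 0.011, 0.011, 0.011, 0.01, 0.01, 0.004, 0.003, 0.002, 0.001] sc 0.7251912
t 11.95 13.3 13.35
T 1.344879812550422 cos,sin,off [-0.0045 -0.0039  0.0063] amp 0.0059 res 0.0013
T 1.37 cos,sin,off [-0.0043 -0.0041  0.0062] amp 0.0059 res 0.0013
```

Swing is now about 0.006 rad (near measurement noise). Release and back off upwards.

apply_moves:
  moves:
    - [1,0,0,0,0,0,0]
    - [1,0,0,0,0,0,0]
    - [1,0,0,0,0,0,0]
    - [0,0,0,0,0,0,0]
    - [-1,0,0,0,0,0,0]
    - [-1,0,0,0,0,0,0]
    - [-1,0,0,0,0,0,0]
    - [-1,0,0,0,0,0,0]
    - [-1,0,-15,0,0,0,0]
    - [-1,0,-30,0,0,0,0]
    - [-1,0,-40,0,0,0,0]
    - [-1,-40,0,0,0,0,0]
    - [-1,-40,0,0,0,0,0]
    - [-1,-40,0,0,0,0,0]
    - [-1,0,0,0,0,0,0]
    - [-1,0,0,0,0,0,0]

```text
time: 14.95
tool_pos: [0.441, 0.0688, 0.422]
tool_rot: [0.707, -0.707, 0.021, -0.023]
contact_force: [0.3, -0.3, -0.8]
gripper_width: 1.001
```

```bash
python3 run1.py 40 "(-1,)" .0634
python3 - <<'E'
from ang import *
s=manip.state();print(s['time'],s['tool_pos'],s['contact_force'],s['gripper_width'])
f=pickle.load(open('last.pkl','rb'))[-1][2]
m=cv2.GaussianBlur(gray(f),(3,3),0); print('y0',sorted((score(m,0.005,y,(-1,)),y) for y in np.arange(.05,.08,.001))[-3:])
t=manip.grab_frame('top');b=cv2.resize(f[60:340,60:480],(800,533),interpolation=cv2.INTER_CUBIC)
cv2.imwrite('pics/end.png',b)
E
```

```text
tool y 0.06390078712200056 used 0.0634
th [0.002, 0.001, 0.002, 0.003, 0.004, 0.01, 0.01, 0.01, 0.011, 0.011, 0.01, 0.011, 0.011, 0.01, 0.011, 0.011, 0.01, 0.01, 0.008, 0.003, 0.002, 0.001, 0.001, 0.001, 0.001, 0.001, 0.001, 0.001, 0.001, 0.001, 0.002, 0.003, 0.008, 0.01, 0.009, 0.01, 0.01, 0.011, 0.011, 0.01] sc 0.72358936
t 14.95 16.9 16.95
T 1.363189509071948 cos,sin,off [ 0.0057 -0.0006  0.006 ] amp 0.0057 res 0.0014
T 1.37 cos,sin,off [ 0.0057 -0.0004  0.006 ] amp 0.0057 res 0.0014
16.95 [0.44130005 0.06872797 0.42027192] [-0.15018653  0.26864596 -0.4451849 ] 0.9954611980050224
y0 [(np.float32(0.7293757), np.float64(0.06400000000000002)), (np.float32(0.7315783), np.float64(0.06600000000000002)), (np.float32(0.7396267), np.float64(0.06500000000000002))]
```

View pics/end.png

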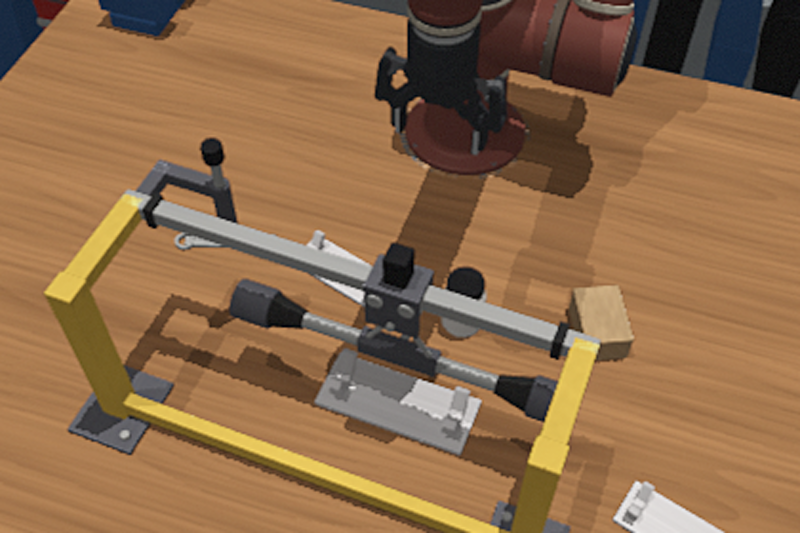

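The trolley is released with the shaft level over the stand, the pin up at (212,152) and the gripper clear. I'll wait a few more seconds so it has hung still long enough, then hand in.

apply_moves:
  moves:
    - [-1,0,0,0,0,0,0]
    - [-1,0,0,0,0,0,0]
    - [-1,0,0,0,0,0,0]
    - [-1,0,0,0,0,0,0]
    - [-1,0,0,0,0,0,0]
    - [-1,0,0,0,0,0,0]
    - [-1,0,0,0,0,0,0]
    - [-1,0,0,0,0,0,0]
    - [-1,0,0,0,0,0,0]
    - [-1,0,0,0,0,0,0]
    - [-1,0,0,0,0,0,0]
    - [-1,0,0,0,0,0,0]
    - [-1,0,0,0,0,0,0]
    - [-1,0,0,0,0,0,0]
    - [-1,0,0,0,0,0,0]
    - [-1,0,0,0,0,0,0]
    - [-1,0,0,0,0,0,0]
    - [-1,0,0,0,0,0,0]
    - [-1,0,0,0,0,0,0]
    - [-1,0,0,0,0,0,0]

```text
time: 19.0
tool_pos: [0.4413, 0.0687, 0.4203]
tool_rot: [-0.707, 0.707, -0.022, 0.022]
contact_force: [0.3, -0.1, -0.2]
gripper_width: 0.996
```

apply_moves:
  moves:
    - [-1,0,0,0,0,0,0]
    - [-1,0,0,0,0,0,0]
    - [-1,0,0,0,0,0,0]
    - [-1,0,0,0,0,0,0]
    - [-1,0,0,0,0,0,0]
    - [-1,0,0,0,0,0,0]
    - [-1,0,0,0,0,0,0]
    - [-1,0,0,0,0,0,0]
    - [-1,0,0,0,0,0,0]
    - [-1,0,0,0,0,0,0]
    - [-1,0,0,0,0,0,0]
    - [-1,0,0,0,0,0,0]
    - [-1,0,0,0,0,0,0]
    - [-1,0,0,0,0,0,0]
    - [-1,0,0,0,0,0,0]
    - [-1,0,0,0,0,0,0]
    - [-1,0,0,0,0,0,0]
    - [-1,0,0,0,0,0,0]
    - [-1,0,0,0,0,0,0]
    - [-1,0,0,0,0,0,0]

```text
time: 21.0
tool_pos: [0.4413, 0.0687, 0.4203]
tool_rot: [-0.707, 0.707, -0.022, 0.022]
contact_force: [0.0, -0.1, -1.0]
gripper_width: 1.0
```

```bash
python3 -c "
from plant import manip; print(manip.job_done(), manip.state()['time'])"
```

```text
the job is handed in; nothing more can be done
the job is handed in; nothing more can be done
```

The job is handed in at about 21 s on the robot's clock. I raised the pin about 35 mm to its stop, then ran the trolley about 262 mm along the rail by its post on a swing-cancelling path. A small correction followed, then I let go and backed the gripper clear.

**Swing:** the last measurement, taken about 2 s after letting go, showed about 0.006 rad. After that I waited 4 s more without measuring again. While gripped and run, the shaft was only planned, not measured, to stay within about 0.27 rad of level; it was parked at 0.30.

**Centring:** the shaft's middle is about 1–3 mm from the stand's centre along the rail. The checks disagreed slightly:
- Trolley travel and the two-cup top view both gave about 0.0625 m along the rail.
- The scene camera, using one cup, gave 0.065 m after release; I think that is bias in that view.
- The stand itself measured 0.062–0.063 m.

**Level:** the one-cup reading has a constant offset of about 0.006 rad, which I also take as bias.

**Other things:** the jar, box and spanner look untouched in the pictures, and the arm never touched the shaft.

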